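Index and lock the component carousel

TASK

Turn the component carousel, pushing gently on one of its fins, until its lug stands at the index ridge on the base; then take the locking pin from its stand and lock the carousel with it: the pin has to go through the lug and fully home in the hole of the index block underneath. The block's exact position is not known, so feel for the hole by easing the carousel along; force neither the pin nor the carousel, and leave the other things on the bench where they are.

Things in the scene. Friction and masses are not known exactly. Their poses are not given: they have to be found in the camera images.
- base: fixed dark steel base of the carousel: round foot, 164 mm diameter, with a flat tongue 6 mm thick, 90 mm wide, out to 165 mm along its +x axis (the index line). Origin on the carousel's axis at bench height. On the tongue stands the aluminium index block, 42 mm radial x 84 mm tangential, top 26 mm above the bench, with one blind hole, 115 mm from the axis.
- mark (a point): index point: on the index line, 115 mm from the axis, 51 mm above the bench (lug's top). A steel ridge 4 mm wide on the tongue, 142 to 164 mm from the axis, shows the line. The index block's hole (11.6 mm wide, 1.5 mm chamfer, 18.5 mm deep, 115 mm from the axis) is up to 9 mm to either side of this point (base +y or -y), unmeasured; the block is clamped and does not move.
- carousel (a joint): angle of the carousel on its base, counter-clockwise from above; 0 or any full turn: lug on the index line. It turns endlessly and stays where it is left, drag about 0.2 N m. Aluminium disc, 180 mm diameter, top 37 mm above the bench, with four fins and a hub (40 mm wide, 28 mm tall); the flat components lying between the fins (to 6 mm tall) can be passed through.
- lug_hole (a point): centre of the hole in the carousel's lug at its upper mouth: 115 mm from the axis, 51 mm above the bench. The lug is an aluminium block on the disc's edge, 36 mm wide, 24 mm tall, from 86 to 132 mm from the axis; the hole is 11.2 mm wide, goes through and has a 2 mm chamfer. Near the mark, the lug passes 1 mm above the index block and hides its hole.
- pin: locking pin, 60 g: steel shank of 10 mm diameter and 41 mm length, tapered tip (6.6 mm wide, full after 2.5 mm), above it a black round grip 18 mm wide, 30 mm tall. Origin at the tip, z towards the grip. It starts upright in its stand. Its origin is 26 mm above the bench when, in the lug, the tip rests on the index block, and 10 mm when fully home, grip on the lug.
- stand: fixed grey block 60 x 60 x 44 mm with one hole (12 mm wide, 34 mm deep) in which the pin stands, its tip 10 mm and the underside of its grip 51 mm above the bench. Origin at the centre of the underside. It is to the left or to the right of the carousel.
- tray: bystander: black open tray, 110 x 130 x 35 mm, origin at the centre of the underside; on the other side of the carousel from the stand.
- jar: bystander: small amber jar, 52 mm wide, 75 mm tall, origin at the centre of the underside.
- driver: bystander: screwdriver lying on the bench, origin beneath its middle.
- spool: bystander: grey spool ring, 60 mm wide, 40 mm tall, origin at the centre of the underside.
- fin0 (a point): one of the four grey upright radial fins on the disc, 45 degrees counter-clockwise from the lug: 6 mm thick, 33 mm tall (top 70 mm above the bench), running from 18 to 86 mm from the axis. The point lies inside the fin, 65 mm from the axis and as high as the fin's top edge (70 mm above the bench).
- fin1 (a point): one of the four grey upright radial fins on the disc, 135 degrees counter-clockwise from the lug: 6 mm thick, 33 mm tall (top 70 mm above the bench), running from 18 to 86 mm from the axis. The point lies inside the fin, 65 mm from the axis and as high as the fin's top edge (70 mm above the bench).
- fin2 (a point): one of the four grey upright radial fins on the disc, 225 degrees counter-clockwise from the lug: 6 mm thick, 33 mm tall (top 70 mm above the bench), running from 18 to 86 mm from the axis. The point lies inside the fin, 65 mm from the axis and as high as the fin's top edge (70 mm above the bench).
- fin3 (a point): one of the four grey upright radial fins on the disc, 315 degrees counter-clockwise from the lug: 6 mm thick, 33 mm tall (top 70 mm above the bench), running from 18 to 86 mm from the axis. The point lies inside the fin, 65 mm from the axis and as high as the fin's top edge (70 mm above the bench).

How it is judged:
By the outcome, as a careful person would: the job done as asked, in the order asked, and still so for the second after the job is handed in, with the robot touching nothing.
It also fails if it takes over 72 s, if anything falls off the work surface, if the arm or the gripper's body presses on something with over 40 N, if the wrist force passes 120 N, or if a joint passes its speed limit or range.

ROBOT

A 6-joint arm with a two-finger parallel gripper is mounted at the origin on the work surface. World frame = base frame: x ahead of the robot, y to its left, z up, the work surface at z = 0. Lengths are in m, angles in rad, forces in N, time in s.
With the tool pointing down it reaches from about 0.35 to 0.775 m from the base axis. Payload 7.3 kg.
Tool frame: the origin (TCP) lies on the centre line of the jaws, within the pads' length; the fingertips stand 17 mm ahead of it and the grasp point (between the pads) lies 2 mm behind it (robot.tip_extent is the distance from the TCP to the fingertips, in m); z points along the fingers, y is the line along which they close (so a half turn about z gives the same grasp; the last joint's range is limited). The gripper opens to 92 mm and grips with 3 to 60 N. Pads are 19 mm wide; open, the fingers measure 130 mm over their backs; the gripper's body (75 mm by 190 mm) begins 47 mm behind the grasp point.
Start: joints at [1.05, 0.342, 1.524, -0, 1.275, -0.146], TCP at [0.192, 0.489, 0.244] pointing down, gripper open.
Joint ranges: [-2.53, 2.53], [-0.77, 2.02], [0.04, 2.7], [-1, 4.14], [0.28, 2.66], [-3.11, 3.11]. Speed limits (rad/s): [2.57, 2.57, 3.14, 3.14, 3.14, 3.14].

INTERFACE

Orientations are given as [roll, pitch, yaw] about the fixed x, y, z axes, in that order (R = Rz(yaw) Ry(pitch) Rx(roll)).
In Python, from cell import robot gives the robot as it stands.
- The arm moves only by the tool step_arm, never from a script. Its argument "motion" is a list of rows, each a list of 2 entries, a list of its own where there are three numbers: the shift along the tool's x, y, z in units of 60 mm (1.0 is 60 mm), then the turn about the tool's z in rad. In form: [[[x, y, z], spin], ...]. A call has 1 to 10 rows; each row is the pose to reach, as a shift and turn from the pose commanded when the call began, along the tool's axes at that moment; what a row does not reach only later rows make up. A row lasts 1/8 s, in which the tool goes at most 62.5 mm and 10.7 degrees, less where a joint would pass 70% of its speed; a pose out of reach is approached as far as the arm can. A call with a gripper value outside its range is refused whole. "hand" is the closure in counts, from 0 (fully open) to 255 (shut), set as the call begins (left out, the last holds). The fingers move at their own pace and stop on an object; "squeeze" is the grip in N (left out, the last holds). Time passes only in rows, so rows that repeat a pose let the fingers close. It gives the time, the measured TCP pose, the force, the opening and the grip force at its end, in the units of the state.
- robot.observe(): the state, without advancing time (a new reading comes with each control period).
- robot.read_camera(name): name is "scene" or "top" or "wrist"; returns a dict with "pixels" (400x640x3 uint8, red, green, blue), "intrinsics" (3x3 intrinsics, pixels), "k1" (the pictures are not rectified: a ray, as slopes to the right and down, at radius r is drawn at 1 + k1 r^2 times it, then the intrinsics apply), "xyz" and "rotation" of the camera in the world; the wrist camera has in their place "T_tool_cam" (4x4, takes a point from camera to tool coordinates, whose origin is the TCP and whose axes are the flange's). Camera axes: x right, y up, looking along -z (the intrinsics and any distortion apply to the point x, -y, -z); pixel columns grow to the right and rows downward; lengths in m; the calibration is good to about 2 mm. A picture is of the moment at which its call begins: read the wrist's pose just before it. There is no depth.
- robot.hand_in(): hands the job in; it is judged then, once.
The state is a dict: "time": time; "qpos": joint angles; "qvel": joint speeds; "joint_efforts": joint torques, N m; "tool_pos": TCP position; "tool_rot": TCP orientation; "contact_force": force on the tool from outside, world axes, zero at the start; "torque": the same for the moment, N m; "opening": finger opening in m; "grip_force": force on a finger pad.
Only numpy, scipy, OpenCV 4.12 (cv2) and the standard library are available. Lean on these libraries where they do the work, as an engineer would, in place of code of your own. Each camera call takes 0.05 s, during which the arm holds its last target. There are 200 camera calls.

## Working session

There is one attempt and no reset: what is moved stays moved. The work goes in short steps, Python scripts to look and compute and a tool call to move; the robot and the scene stay as the last step left them, time stands still between calls to the robot, and variables do not carry over. Pictures are saved under pics/ and viewed, at most 10 in all, crops included, and the job is handed in when it is done.

Besides the shell and the picture viewer there is one more tool, called after "Call:" as a command line: name --argument value ..., lists and objects as JSON in quotes. step_arm: Moves the arm, as the interface text tells. Its arguments: {"type":"object","properties":{"motion":{"type":"array"},"hand":{"type":"number"},"squeeze":{"type":"number"}},"required":["motion"]}

```bash
mkdir -p pics; cat > h.py <<'E'
import numpy as np, cv2
from cell import robot
from scipy.spatial.transform import Rotation as R
def cam(n):
    s=robot.observe(); c=robot.read_camera(n)
    if 'T_tool_cam' in c:
        T=np.eye(4); r=s['tool_rot']; T[:3,:3]=R.from_euler('xyz',r).as_matrix(); T[:3,3]=s['tool_pos']
        T=T@np.array(c['T_tool_cam']); c['xyz']=T[:3,3]; c['rotation']=T[:3,:3]
    return c
def save(c,f): cv2.imwrite(f,c['pixels'][:,:,::-1])
def ray(c,uv):
    K=np.array(c['intrinsics']); d=np.array([(uv[0]-K[0,2])/K[0,0],(uv[1]-K[1,2])/K[1,1]])
    u=d.copy()
    for _ in range(20): u=d/(1+c['k1']*(u@u))
    v=np.array(c['rotation'])@np.array([u[0],-u[1],-1]); return np.array(c['xyz']),v
def atz(c,uv,z):
    o,v=ray(c,uv); return o+v*(z-o[2])/v[2]
def proj(c,p):
    K=np.array(c['intrinsics']); q=np.array(c['rotation']).T@(np.array(p)-np.array(c['xyz']))
    u=np.array([q[0],-q[1]])/-q[2]; u=u*(1+c['k1']*(u@u)); return K[0,0]*u[0]+K[0,2],K[1,1]*u[1]+K[1,2]
def tri(a,ua,b,ub):
    o1,v1=ray(a,ua);o2,v2=ray(b,ub); A=np.stack([v1,-v2],1); t=np.linalg.lstsq(A,o2-o1,rcond=None)[0]
    p,q=o1+v1*t[0],o2+v2*t[1]; return (p+q)/2,np.linalg.norm(p-q)
E
python3 - <<'E'
from h import *
import pickle
print(robot.observe())
d={}
for n in('scene','top'):
    c=cam(n); save(c,f'pics/{n}0.png'); d[n]=c; print(n,c['xyz'],c['k1'])
pickle.dump(d,open('c0.pkl','wb'))
E
```

```text
{'time': 0.0, 'qpos': array([ 1.04999944e+00,  3.42703066e-01,  1.52501173e+00,  1.11967707e-05,
        1.27538850e+00, -1.46001146e-01]), 'qvel': array([-0.00085779, -0.0003177 , -0.00163348,  0.00015529,  0.00175729,
       -0.00044334]), 'joint_efforts': array([-2.07384505e-04, -4.31255150e+01, -2.44218081e+01,  7.17270887e-02,
        5.61798178e-02, -1.41523115e-04]), 'tool_pos': array([0.19198097, 0.48823516, 0.24305699]), 'tool_rot': array([-3.14009964e+00, -2.30365309e-04,  2.76679347e+00]), 'contact_force': array([-0.08195028,  0.55251542, -0.1570406 ]), 'torque': array([-0.02942374,  0.01578282,  0.01033703]), 'grip_force': 0.0, 'opening': 0.09174774527074758}
scene [ 1.04379441 -0.12199381  0.82361202] -0.004013308927732598
top [0.33303778 0.04281336 1.41164766] -0.017896889004392118
```

View pics/top0.png

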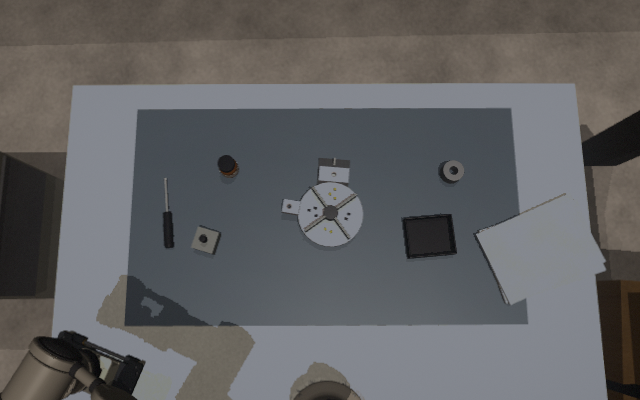

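View pics/scene0.png

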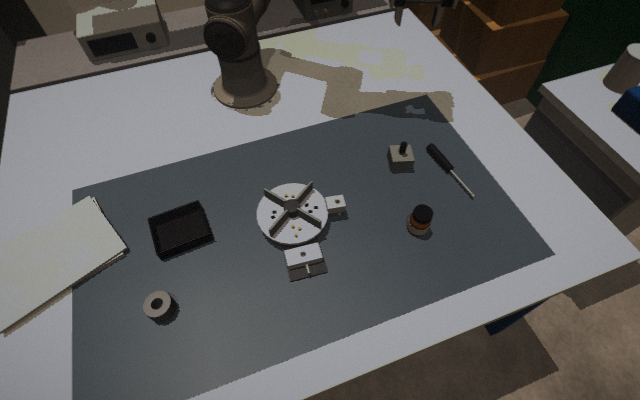

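The top view shows the carousel hub at (331,213), the lug at its left (291,207) and the index ridge at (334,160). The block's hole is visible at (334,174). The stand and pin are at (205,239), the tray at (429,236) and the jar at (228,165). The scene view agrees, with the pin grip at (403,147) and the hub at (292,205).

```bash
python3 - <<'E'
from h import *
import pickle
d=pickle.load(open('c0.pkl','rb')); t,s=d['top'],d['scene']
print('hub',tri(t,(331,212.5),s,(292,205)), 'hub z65',atz(t,(331,212.5),.065))
print('lug',tri(t,(291,206.5),s,(337,200)),atz(t,(290,206.5),.051))
print('ridge',atz(t,(334,160),.01)); print('hole',atz(t,(334,174),.026),tri(t,(334,174),s,(303.5,254)))
print('pin',tri(t,(204,238.5),s,(403,144)))
for n,u in dict(jar=(228,165),dr=(168,228)).items(): print(n,atz(t,u,.04))
# wrist camera
w=robot.read_camera('wrist'); print(w['T_tool_cam'],w['intrinsics'],w['k1'])
E
```

```text
Traceback (most recent call last):
  File "h.py", line 22, in tri
    o1,v1=ray(a,ua);o2,v2=ray(b,ub); A=np.stack([v1,-v2],1); t=np.linalg.lstsq(A,o2-o1,rcond=None)[0]
                                       ~~~~~~~~^^^^^^^^^^^^
numpy.exceptions.AxisError: axis 1 is out of bounds for array of dimension 1
```

```bash
sed -i "s/^    return c$/    c['rotation']=np.array(c['rotation'])\n    if c['rotation'].ndim==1: c['rotation']=R.from_euler('xyz',c['rotation']).as_matrix()\n    return c/" h.py
python3 - <<'E'
from h import *
import pickle
d=pickle.load(open('c0.pkl','rb')); t,s=d['top'],d['scene']
for c in (t,s): print(c['rotation']); c['rotation']=R.from_euler('xyz',c['rotation']).as_matrix()
print('hub',tri(t,(331,212.5),s,(292,205)), 'hub z65',atz(t,(331,212.5),.065))
print('lug',tri(t,(291,206.5),s,(337,200)),atz(t,(290,206.5),.051))
print('ridge',atz(t,(334,160),.01)); print('hole',atz(t,(334,174),.026),tri(t,(334,174),s,(303.5,254)))
print('pin',tri(t,(204,238.5),s,(403,144)))
for n,u in dict(jar=(228,165),dr=(168,228)).items(): print(n,atz(t,u,.04))
w=robot.read_camera('wrist'); print(w['T_tool_cam'],w['intrinsics'],w['k1'])
E
```

```text
[ 1.82476536e-01  8.25388436e-04 -1.57624226e+00]
[0.59936462 0.00404831 1.21411121]
hub (array([ 0.54945494, -0.01207782,  0.06109938]), np.float64(0.00486724705940231)) hub z65 [ 0.54827684 -0.01428204  0.065     ]
lug (array([0.5687056 , 0.09766201, 0.05236578]), np.float64(0.007870059139153136)) [0.56770069 0.09669425 0.051     ]
ridge [ 0.70887821 -0.02717194  0.01      ]
hole [ 0.66398166 -0.0257955   0.026     ] (array([ 0.66551045, -0.02387438,  0.02181062]), np.float64(0.004386041101333231))
pin (array([0.47944766, 0.32517297, 0.07899996]), np.float64(0.005217083363762055))
jar [0.68814799 0.27049422 0.04      ]
dr [0.5118422  0.43038684 0.04      ]
[[-4.77535195e-04  9.54833856e-01  2.97139832e-01  8.06700086e-02]
 [ 9.99999465e-01  1.83465028e-04  1.01755567e-03  4.74597732e-04]
 [ 9.17081832e-04  2.97140159e-01 -9.54833433e-01 -1.40990036e-01]
 [ 0.00000000e+00  0.00000000e+00  0.00000000e+00  1.00000000e+00]] [[299.66894716   0.         321.15937274]
 [  0.         299.66894716 198.93490722]
 [  0.           0.           1.        ]] -0.053676066856791785
```

```bash
cat > mv.py <<'E'
import sys
from h import *
# usage: mv.py x y z yawdeg -> tool-axis units
def units(p,yaw=None):
    s=robot.observe(); M=R.from_euler('xyz',s['tool_rot']).as_matrix()
    u=M.T@(np.array(p)-s['tool_pos'])/.06
    sp=0 if yaw is None else -((np.radians(yaw)-s['tool_rot'][2]+np.pi)%(2*np.pi)-np.pi)
    return u.round(3),round(sp,3)
if __name__=='__main__':
    a=list(map(float,sys.argv[1:])); print(units(a[:3],a[3] if len(a)>3 else None))
E
python3 mv.py .47 .27 .22 180
```

```text
(array([-5.643, -1.689,  0.388]), np.float64(-0.375))
```

Call:
step_arm --motion '[[[-5.64,-1.69,0.39],-0.37],[[-5.64,-1.69,0.39],-0.37],[[-5.64,-1.69,0.39],-0.37],[[-5.64,-1.69,0.39],-0.37],[[-5.64,-1.69,0.39],-0.37],[[-5.64,-1.69,0.39],-0.37],[[-5.64,-1.69,0.39],-0.37],[[-5.64,-1.69,0.39],-0.37]]' --hand 0 --squeeze 25

```text
time: 1.15
tool_pos: [0.4695, 0.2704, 0.22]
tool_rot: [3.142, -0.001, 3.136]
contact_force: [-0.5, 0.5, -0.9]
opening: 0.0921
grip_force: 0.0
```

```bash
python3 - <<'E'
from h import *
import pickle
c=cam('wrist'); save(c,'pics/w1.png'); pickle.dump(c,open('w1.pkl','wb')); print(robot.observe()['tool_pos'])
E
python3 mv.py .57 .03 .22 210
```

```text
[0.46907703 0.27090189 0.22017551]
(array([-1.699e+00, -4.008e+00,  1.000e-03]), np.float64(-0.528))
```

View pics/w1.png

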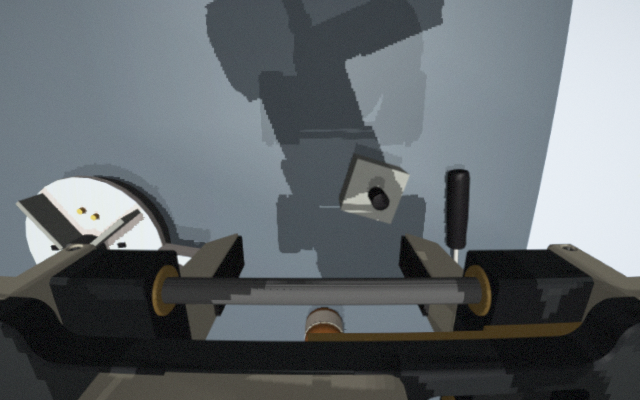

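The wrist view shows the pin grip's top at about (380,199), in the stand whose block is centred near (374,188). The gripper hides rows below about 235. Next I move to view the carousel and the index block.

```bash
python3 mv.py .68 .04 .20 210
```

```text
(array([-3.532, -3.834,  0.333]), np.float64(-0.528))
```

Call:
step_arm --motion '[[[-3.53,-3.83,0.33],-0.53],[[-3.53,-3.83,0.33],-0.53],[[-3.53,-3.83,0.33],-0.53],[[-3.53,-3.83,0.33],-0.53],[[-3.53,-3.83,0.33],-0.53],[[-3.53,-3.83,0.33],-0.53],[[-3.53,-3.83,0.33],-0.53]]' --hand 220

```text
time: 2.08
tool_pos: [0.6801, 0.041, 0.2002]
tool_rot: [3.14, -0.001, -2.615]
contact_force: [0.2, -0.4, 0.9]
opening: 0.0262
grip_force: 0.0
```

```bash
python3 - <<'E'
from h import *
import pickle
c=cam('wrist'); save(c,'pics/w2.png'); pickle.dump(c,open('w2.pkl','wb')); print(robot.observe()['tool_pos'],robot.observe()['opening'])
E
```

```text
[0.67979078 0.0416435  0.20065295] 0.022406768153860408
```

View pics/w2.png

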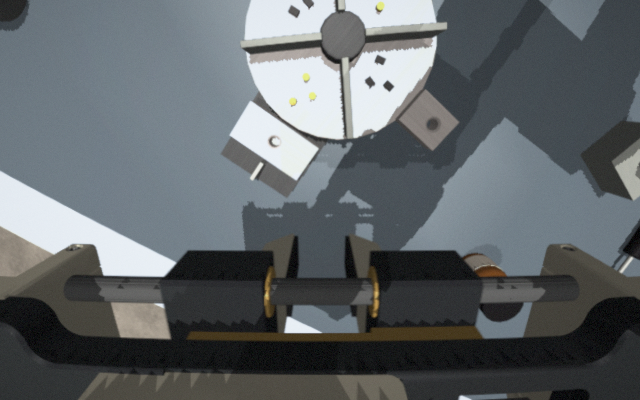

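The picture shows the hub at (343,36), the lug hole at (433,124), the block hole at (274,141) and the ridge from (252,178) to (263,163). I'll zoom in for finer pixel positions.

```bash
python3 - <<'E'
from h import *
im=cv2.imread('pics/w2.png'); c=im[85:195,215:375]; d=im[85:165,390:470]
a=cv2.resize(c,None,fx=5,fy=5,interpolation=cv2.INTER_CUBIC); cv2.imwrite('pics/w2z.png',a)
E
```

```text
(no output)
```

View pics/w2z.png

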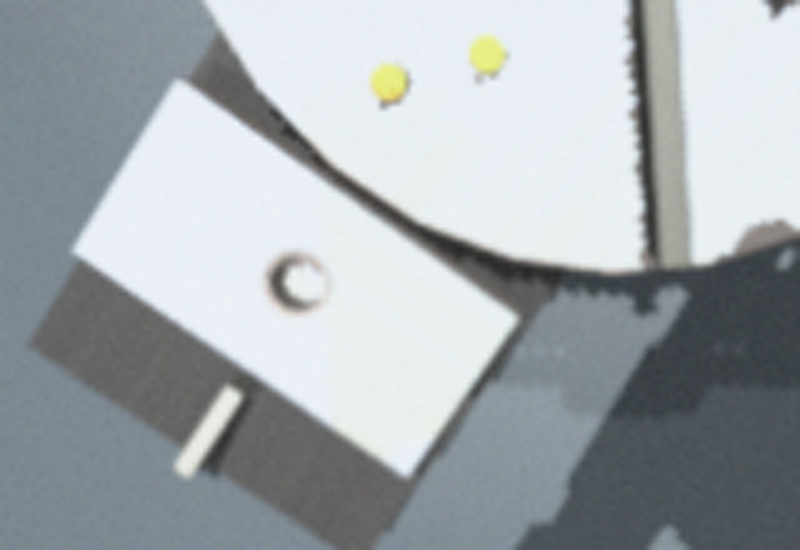

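```bash
python3 - <<'E'
from h import *
import pickle
w1=pickle.load(open('w1.pkl','rb'));c=pickle.load(open('w2.pkl','rb')); d=pickle.load(open('c0.pkl','rb'))
t=d['top'];t['rotation']=R.from_euler('xyz',t['rotation']).as_matrix()
im=cv2.cvtColor(c['pixels'],cv2.COLOR_RGB2GRAY)
hub=atz(c,(343,36),.065);lug=atz(c,(433,124),.051);hole=atz(c,(274.5,141),.026)
r1=atz(c,(252,178),.008);r2=atz(c,(263,163),.008)
print(hub,lug,hole,r1,r2)
f=lambda v:(np.hypot(*v[:2]).round(4),np.degrees(np.arctan2(v[1],v[0])).round(2))
print(f(lug-hub),f(hole-hub),f(r1-hub),f(r2-hub))
for u in((247,44),(443,26),(348,137)): print('fin',f(atz(c,u,.07)-hub))
print('pin',tri(w1,(380,199),t,(204,238.5)),atz(w1,(380,199),.081))
print('stand',[atz(w1,u,.044).round(4) for u in((355,156),(408,176),(396,223),(342,207))])
print('pinproj',proj(w1,(.479,.325,.081)),proj(w1,(.479,.325,.051)))
E
```

```text
[ 0.55174393 -0.01197631  0.065     ] [0.57039507 0.10071784 0.051     ] [ 0.66471268 -0.02375418  0.026     ] [ 0.717794   -0.02808433  0.008     ] [ 0.69602435 -0.02500764  0.008     ]
(np.float64(0.1142), np.float64(80.6)) (np.float64(0.1136), np.float64(-5.95)) (np.float64(0.1668), np.float64(-5.54)) (np.float64(0.1449), np.float64(-5.16))
fin (np.float64(0.0801), np.float64(-55.01))
fin (np.float64(0.0825), np.float64(125.53))
fin (np.float64(0.0837), np.float64(34.0))
pin (array([0.4795267 , 0.32765662, 0.06944017]), np.float64(0.005703038739564067)) [0.4762056 0.3282112 0.081    ]
stand [array([0.4397, 0.3067, 0.044 ]), array([0.4617, 0.365 , 0.044 ]), array([0.5165, 0.3556, 0.044 ]), array([0.4968, 0.2937, 0.044 ])]
pinproj (np.float64(376.5965553949535), np.float64(201.7336086904577)) (np.float64(371.701645060995), np.float64(193.25943634663136))
```

```bash
python3 mv.py .5141 .041 .12 125.4
```

```text
(array([2.392, 1.379, 1.346]), np.float64(1.48))
```

Call:
step_arm --motion '[[[2.39,1.38,0],1.48],[[2.39,1.38,0],1.48],[[2.39,1.38,0],1.48],[[2.39,1.38,0],1.48],[[2.39,1.38,0],1.48],[[2.39,1.38,0],1.48],[[2.39,1.38,0.6],1.48],[[2.39,1.38,1.34],1.48],[[2.39,1.38,1.34],1.48],[[2.39,1.38,1.34],1.48]]' --hand 195

```text
time: 3.38
tool_pos: [0.5155, 0.0403, 0.1219]
tool_rot: [3.14, 0.001, 2.192]
contact_force: [-0.5, 0.3, -0.5]
opening: 0.0218
grip_force: 0.0
```

```bash
python3 - <<'E'
from h import *
import pickle
c=cam('wrist'); save(c,'pics/w3.png'); pickle.dump(c,open('w3.pkl','wb')); print(robot.observe()['tool_pos'],robot.observe()['opening'])
E
python3 mv.py .5141 .041 .065 125.4
```

```text
[0.51598382 0.0399671  0.12226521] 0.021237210941280924
(array([ 0.034, -0.018,  0.954]), np.float64(0.002))
```

View pics/w3.png

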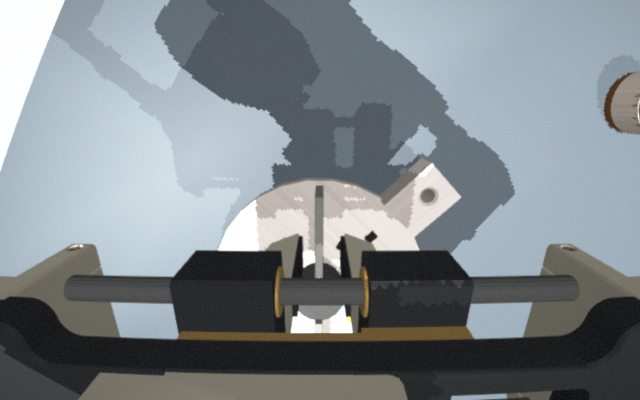

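The fin, at column 319, is centred between the fingers (about 300 and 343), and the lug hole is at (429,196). I descend to straddle it.

Call:
step_arm --motion '[[[0.03,-0.02,0.5],0],[[0.03,-0.02,0.95],0],[[0.03,-0.02,0.95],0]]'

```text
time: 3.8
tool_pos: [0.5128, 0.0402, 0.0633]
tool_rot: [-3.141, -0.001, 2.188]
contact_force: [-0.1, -0.4, 0.4]
opening: 0.0216
grip_force: 0.0
```

```bash
cat > arc.py <<'E'
import sys
from h import *
# rows following circle about C by total deg, in n rows ; + optional start pose
C=np.array([.5517,-.012]); tot=float(sys.argv[1]); n=int(sys.argv[2])
s=robot.observe(); M=R.from_euler('xyz',s['tool_rot']).as_matrix(); p=s['tool_pos']
r=p[:2]-C; print(p,'R',np.hypot(*r).round(4),'ang',np.degrees(np.arctan2(r[1],r[0])).round(2),'yaw',np.degrees(s['tool_rot'][2]).round(2))
for k in range(1,n+1):
    a=np.radians(tot*k/n); q=C+R.from_euler('z',a).as_matrix()[:2,:2]@r
    u=M.T@np.r_[q-p[:2],0]/.06; print([[*u[:2].round(3).tolist(),0],round(-a,3)],end=', ')
E
python3 arc.py -60 10
```

```text
[0.51277614 0.04024586 0.06332132] R 0.0652 ang 126.69 yaw 125.39
[[-0.003, 0.114, 0], np.float64(0.105)], [[-0.019, 0.226, 0], np.float64(0.209)], [[-0.046, 0.337, 0], np.float64(0.314)], [[-0.084, 0.444, 0], np.float64(0.419)], [[-0.133, 0.546, 0], np.float64(0.524)], [[-0.193, 0.643, 0], np.float64(0.628)], [[-0.262, 0.733, 0], np.float64(0.733)], [[-0.341, 0.815, 0], np.float64(0.838)], [[-0.428, 0.888, 0], np.float64(0.942)], [[-0.522, 0.952, 0], np.float64(1.047)],
```

```bash
python3 arc.py -40 10
```

```text
[0.51277614 0.04024586 0.06332132] R 0.0652 ang 126.69 yaw 125.39
[[-0.001, 0.076, 0], np.float64(0.07)], [[-0.007, 0.151, 0], np.float64(0.14)], [[-0.019, 0.226, 0], np.float64(0.209)], [[-0.035, 0.3, 0], np.float64(0.279)], [[-0.057, 0.373, 0], np.float64(0.349)], [[-0.084, 0.444, 0], np.float64(0.419)], [[-0.116, 0.513, 0], np.float64(0.489)], [[-0.152, 0.579, 0], np.float64(0.559)], [[-0.193, 0.643, 0], np.float64(0.628)], [[-0.238, 0.704, 0], np.float64(0.698)],
```

Call:
step_arm --motion '[[[0,0.08,0],0.07],[[-0.01,0.15,0],0.14],[[-0.02,0.23,0],0.21],[[-0.035,0.3,0],0.28],[[-0.055,0.37,0],0.35],[[-0.085,0.44,0],0.42],[[-0.115,0.51,0],0.49],[[-0.15,0.58,0],0.56],[[-0.19,0.64,0],0.63],[[-0.24,0.7,0],0.7]]'

```text
time: 5.05
tool_pos: [0.556, 0.0523, 0.0654]
tool_rot: [3.14, 0.0, 1.486]
contact_force: [-2.7, -1.6, 0.7]
opening: 0.0217
grip_force: 1.4
```

```bash
python3 arc.py -40 10
```

```text
[0.55604965 0.05231336 0.06535969] R 0.0645 ang 86.13 yaw 85.14
[[-0.001, 0.075, 0], np.float64(0.07)], [[-0.008, 0.15, 0], np.float64(0.14)], [[-0.02, 0.224, 0], np.float64(0.209)], [[-0.036, 0.297, 0], np.float64(0.279)], [[-0.058, 0.369, 0], np.float64(0.349)], [[-0.085, 0.439, 0], np.float64(0.419)], [[-0.117, 0.506, 0], np.float64(0.489)], [[-0.153, 0.572, 0], np.float64(0.559)], [[-0.194, 0.635, 0], np.float64(0.628)], [[-0.239, 0.695, 0], np.float64(0.698)],
```

Call:
step_arm --motion '[[[0,0.08,0],0.07],[[-0.01,0.15,0],0.14],[[-0.02,0.225,0],0.21],[[-0.035,0.3,0],0.28],[[-0.055,0.37,0],0.35],[[-0.085,0.44,0],0.42],[[-0.115,0.505,0],0.49],[[-0.15,0.57,0],0.56],[[-0.195,0.635,0],0.63],[[-0.24,0.695,0],0.7]]'

```text
time: 6.3
tool_pos: [0.5961, 0.0349, 0.0653]
tool_rot: [3.141, -0.0, 0.786]
contact_force: [-3.2, 0.2, -0.6]
opening: 0.0217
grip_force: 1.4
```

```bash
python3 - <<'E'
from h import *
import pickle
c=cam('wrist'); save(c,'pics/w4.png'); pickle.dump(c,open('w4.pkl','wb'))
t=cam('top'); pickle.dump(t,open('t4.pkl','wb')); 
for n,a in(('lug -5.5',-5.5),('lug +7',7)):
    a=np.radians(a); p=[.5517+.115*np.cos(a),-.012+.115*np.sin(a),.051]; print(n,proj(c,p),proj(t,p))
a=t['pixels'][140:230,280:390,::-1]; w=c['pixels'][:,:,::-1]
cv2.imwrite('pics/t4.png',np.vstack([cv2.resize(a,None,fx=3.3,fy=3.3)[:200,:640] if 0 else np.zeros((1,640,3),np.uint8),w]))
E
python3 arc.py -10 4
```

```text
lug -5.5 (np.float64(478.22794668098516), np.float64(238.8552937470981)) (np.float64(333.4022270234701), np.float64(171.12623165491596))
lug +7 (np.float64(451.86658789643946), np.float64(210.348547478278)) (np.float64(324.3395526485431), np.float64(171.2907663878071))
[0.59676293 0.03456834 0.06524869] R 0.0648 ang 45.94 yaw 45.1
[[-0.0, 0.047, 0], np.float64(0.044)], [[-0.003, 0.094, 0], np.float64(0.087)], [[-0.007, 0.141, 0], np.float64(0.131)], [[-0.014, 0.188, 0], np.float64(0.175)],
```

View pics/w4.png

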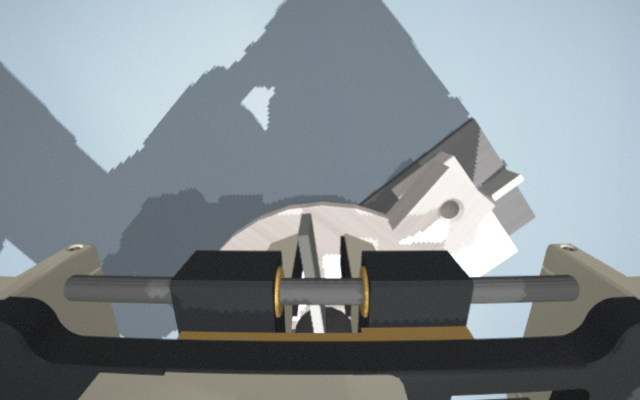

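The lug hole is at (450,209), about +7.3°, with the ridge beyond it from (498,193) to (521,177). I push another 12.8°.

Call:
step_arm --motion '[[[0,0.06,0],0.056],[[-0.005,0.12,0],0.112],[[-0.013,0.175,0],0.16],[[-0.02,0.21,0],0.195],[[-0.023,0.235,0],0.218],[[-0.025,0.245,0],0.224],[[-0.025,0.245,0],0.224]]'

```text
time: 7.28
tool_pos: [0.6055, 0.0233, 0.0632]
tool_rot: [3.141, -0.0, 0.563]
contact_force: [-0.7, 1.4, 1.3]
opening: 0.0215
grip_force: 0.9
```

```bash
python3 - <<'E'
from h import *
import pickle
c=pickle.load(open('w4.pkl','rb')); C=np.array([.5517,-.012,0])
f=lambda v:(np.hypot(*v[:2]).round(4),np.degrees(np.arctan2(v[1],v[0])).round(2))
print('ridge',[f(atz(c,u,.008)-C) for u in((498,193),(521,177))],'lug',f(atz(c,(450,209),.051)-C))
c=cam('wrist'); pickle.dump(c,open('w5.pkl','wb')); a=c['pixels'][130:290,390:590,::-1]
cv2.imwrite('pics/w5.png',cv2.resize(a,None,fx=3.5,fy=3.5,interpolation=cv2.INTER_CUBIC))
E
python3 arc.py 5 1
```

```text
ridge [(np.float64(0.1509), np.float64(-9.24)), (np.float64(0.1696), np.float64(-8.95))] lug (np.float64(0.1149), np.float64(7.7))
[0.60548146 0.02328311 0.06314662] R 0.0643 ang 33.27 yaw 32.27
[[-0.006, -0.093, 0], np.float64(-0.087)],
```

View pics/w5.png

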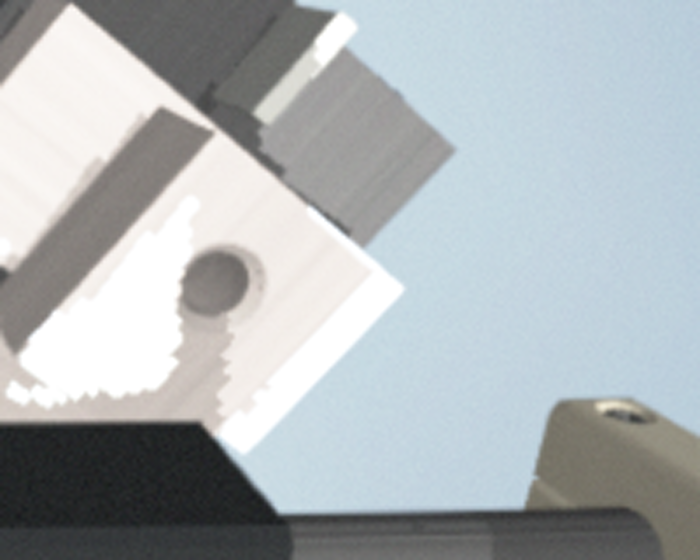

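The crop shows the lug hole at about (454,210) in the full image and the ridge strip from (464,161) to (489,136). The ridge angle disagrees between views, so I triangulate its height.

```bash
python3 - <<'E'
from h import *
import pickle
w2,w4,w5=[pickle.load(open(f'w{i}.pkl','rb')) for i in(2,4,5)]; C=np.array([.5517,-.012,0])
f=lambda v:(np.hypot(*v[:2]).round(4),np.degrees(np.arctan2(v[1],v[0])).round(2))
for n,ps in dict(rout=((252.6,178.6),(521,177),(489,135.5)),rin=((261.6,163),(498,193),(464,161.4))).items():
    for a,b,i,j in((w2,w4,0,1),(w2,w5,0,2)):
        p,e=tri(a,ps[i],b,ps[j]); print(n,p.round(4),e.round(4),f(p-C))
print('lug',f(atz(w5,(454.3,210),.051)-C), 'block corner', )
for z in(.008,.012,.016,.02): print(z,[f(atz(c,u,z)-C) for c,u in((w2,(257,171)),(w4,(509.5,185)),(w5,(476.5,148.5)))])
print('blockhole',f(atz(w2,(274.5,141.4),.026)-C))
E
```

```text
rout [ 0.7123 -0.0256  0.0273] 0.0009 (np.float64(0.1612), np.float64(-4.83))
rout [ 0.713  -0.0258  0.0264] 0.0017 (np.float64(0.1619), np.float64(-4.9))
rin [ 0.6947 -0.0252  0.0244] 0.0041 (np.float64(0.1436), np.float64(-5.26))
rin [ 0.6936 -0.0254  0.022 ] 0.0009 (np.float64(0.1426), np.float64(-5.39))
lug (np.float64(0.1162), np.float64(-5.86)) block corner
0.008 [(np.float64(0.1566), np.float64(-5.41)), (np.float64(0.1603), np.float64(-9.08)), (np.float64(0.1567), np.float64(-8.17))]
0.012 [(np.float64(0.1554), np.float64(-5.33)), (np.float64(0.1588), np.float64(-8.22)), (np.float64(0.1558), np.float64(-7.45))]
0.016 [(np.float64(0.1542), np.float64(-5.25)), (np.float64(0.1573), np.float64(-7.33)), (np.float64(0.1548), np.float64(-6.73))]
0.02 [(np.float64(0.1531), np.float64(-5.16)), (np.float64(0.1558), np.float64(-6.43)), (np.float64(0.154), np.float64(-5.99))]
blockhole (np.float64(0.114), np.float64(-5.82))
```

The ridge top is about 26 mm high, so the index line is at −5.05°. The lug at −5.9° is within 2 mm of the mark and level with the block hole's estimate of −5.8°. I back off the fin, lift, and go over the pin.

Call:
step_arm --motion '[[[-0.006,-0.09,0],-0.08],[[-0.006,-0.09,-0.7],-0.08],[[-0.006,-0.09,-1.75],-0.08],[[-0.006,-0.09,-1.75],-0.08]]'

```text
time: 7.82
tool_pos: [0.6053, 0.027, 0.1735]
tool_rot: [3.134, -0.008, 0.643]
contact_force: [0.8, 0.5, 0.2]
opening: 0.0216
grip_force: 0.0
```

```bash
python3 mv.py .478 .3275 .17 -5.5
```

```text
(array([ 1.305, -5.28 ,  0.028]), np.float64(0.739))
```

Call:
step_arm --motion '[[[1.31,-5.28,0.0],0.74],[[1.31,-5.28,0.0],0.74],[[1.31,-5.28,0.0],0.74],[[1.31,-5.28,0.0],0.74],[[1.31,-5.28,0.0],0.74],[[1.31,-5.28,0.0],0.74],[[1.31,-5.28,0.0],0.74],[[1.31,-5.28,0.0],0.74]]' --hand 80

```text
time: 8.82
tool_pos: [0.4755, 0.3274, 0.1675]
tool_rot: [3.141, 0.0, -0.097]
contact_force: [0.1, -0.3, 0.4]
opening: 0.0633
grip_force: 0.0
```

```bash
python3 - <<'E'
from h import *
import pickle
c=cam('wrist'); pickle.dump(c,open('w6.pkl','wb')); print(robot.observe()['tool_pos'],robot.observe()['tool_rot'])
print([proj(c,(.478,.3275,z)) for z in(.081,.051)],c['xyz'])
a=c['pixels'][130:290,240:400,::-1]
cv2.imwrite('pics/w6.png',cv2.resize(a,None,fx=3.5,fy=3.5,interpolation=cv2.INTER_CUBIC))
E
```

```text
[0.47570669 0.32714576 0.16763899] [ 3.14085974e+00  2.51326296e-04 -9.82740029e-02]
[(np.float64(321.0087242961193), np.float64(207.79340846537676)), (np.float64(320.9704641653033), np.float64(196.85497438577355))] [0.55645874 0.3200508  0.3084276 ]
```

View pics/w6.png

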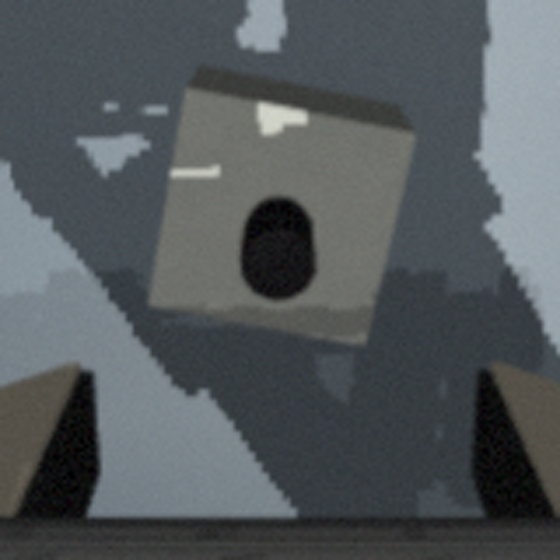

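The crop shows the stand with the pin grip, whose top disc is centred near (319.4,205) in the full image. That puts the pin at about (0.479, 0.329).

```bash
python3 - <<'E'
from h import *
import pickle
w1,w6=[pickle.load(open(f'w{i}.pkl','rb')) for i in(1,6)]
print(atz(w6,(319.4,204.9),.081),atz(w6,(319.5,196),.051),tri(w1,(380,200),w6,(319.4,204.9)))
E
python3 mv.py .479 .3285 .072 -5.5
```

```text
[0.48056489 0.32854178 0.081     ] [0.47892825 0.32873495 0.051     ] (array([0.47884148, 0.32899453, 0.0760744 ]), np.float64(0.0005565333570041047))
(array([ 0.053, -0.029,  1.594]), np.float64(-0.002))
```

Call:
step_arm --motion '[[[0.06,-0.03,0.6],0],[[0.06,-0.03,1.2],0],[[0.06,-0.03,1.6],0],[[0.06,-0.03,1.6],0],[[0.06,-0.03,1.6],0]]'

```text
time: 9.5
tool_pos: [0.48, 0.3294, 0.0731]
tool_rot: [-3.141, -0.001, -0.098]
contact_force: [0.2, 0.4, 1.5]
opening: 0.0634
grip_force: 0.0
```

Call:
step_arm --motion '[[[0,0,0],0],[[0,0,0],0],[[0,0,0],0],[[0,0,0],0],[[0,0,0],0],[[0,0,0],0]]' --hand 255 --squeeze 25

```text
time: 10.25
tool_pos: [0.4789, 0.3298, 0.0721]
tool_rot: [-3.141, -0.0, -0.097]
contact_force: [-0.9, -0.4, 0.5]
opening: 0.0174
grip_force: 25.0
```

Call:
step_arm --motion '[[[0,0,-0.2],0],[[0,0,-0.5],0],[[0,0,-0.9],0],[[0,0,-1.4],0],[[0,0,-1.6],0],[[0,0,-1.6],0],[[0,0,-1.6],0]]'

```text
time: 11.12
tool_pos: [0.4784, 0.3295, 0.167]
tool_rot: [3.141, 0.002, -0.097]
contact_force: [-0.8, -0.2, -1.5]
opening: 0.0173
grip_force: 25.0
```

```bash
python3 - <<'E'
from h import *
import pickle
c=cam('wrist'); pickle.dump(c,open('w7.pkl','wb')); save(c,'pics/w7.png'); s=robot.observe(); print(s['tool_pos'],s['tool_rot'],s['opening'])
C=np.array([.5517,-.012]); a=np.radians(-5.7); print('lug',C+.115*np.r_[np.cos(a),np.sin(a)])
w5=pickle.load(open('w5.pkl','rb')); print('lug w5',atz(w5,(454.3,210),.051))
t=s['tool_pos']; print('pinproj grip top/tip', proj(c,t-[0,0,-.009]),proj(c,t-[0,0,.062]))
E
python3 mv.py .6661 -.0234 .135 -5.5
```

```text
[0.47833617 0.3294599  0.16687336] [ 3.14037410e+00  1.97125761e-03 -9.72013913e-02] 0.017302459914058498
lug [ 0.66613139 -0.02342177]
lug w5 [ 0.66726664 -0.02386485  0.051     ]
pinproj grip top/tip (np.float64(321.88486904690717), np.float64(274.5425406352236)) (np.float64(321.49994527486996), np.float64(221.92047145039083))
(array([3.686, 5.549, 0.531]), np.float64(-0.001))
```

Call:
step_arm --motion '[[[3.69,5.55,0],0],[[3.69,5.55,0],0],[[3.69,5.55,0],0],[[3.69,5.55,0],0],[[3.69,5.55,0],0],[[3.69,5.55,0],0],[[3.69,5.55,0],0],[[3.69,5.55,0.3],0],[[3.69,5.55,0.5],0],[[3.69,5.55,0.5],0]]'

```text
time: 12.42
tool_pos: [0.6659, -0.0226, 0.1362]
tool_rot: [-3.141, 0.004, -0.097]
contact_force: [0.5, -0.5, 0.5]
opening: 0.0174
grip_force: 25.0
```

```bash
python3 - <<'E'
from h import *
import pickle
c=cam('wrist'); pickle.dump(c,open('w8.pkl','wb')); s=robot.observe(); print(s['tool_pos'],s['tool_rot'])
print('lugproj',proj(c,(.6667,-.0236,.051)),'tip',proj(c,s['tool_pos']-[0,0,.062]))
a=c['pixels'][130:290,220:420,::-1]
cv2.imwrite('pics/w8.png',cv2.resize(a,None,fx=3.5,fy=3.5,interpolation=cv2.INTER_CUBIC))
E
python3 mv.py .6665 -.0235 .13 -5.5
```

```text
[ 0.66655865 -0.02256095  0.13738199] [-3.14140155e+00  1.64518658e-03 -9.64919326e-02]
lugproj (np.float64(322.7016221405283), np.float64(209.92245957569617)) tip (np.float64(321.4664339004146), np.float64(221.61516264366895))
(array([0.001, 0.016, 0.123]), np.float64(-0.0))
```

View pics/w8.png

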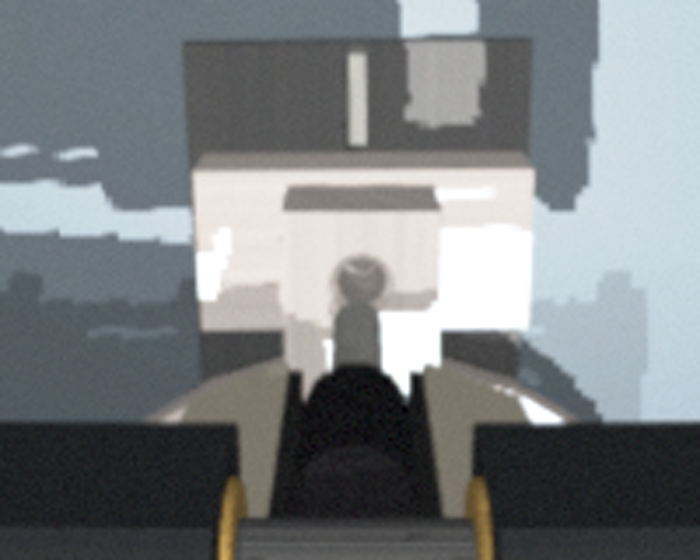

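The pin tip, at about (322,222), hangs just short of the lug hole at (323.4,209.4). The lug lines up with the block's centre. That is a 1.2 mm correction along tool +y; then I lower gently.

Call:
step_arm --motion '[[[0.007,0.022,0.1],0],[[0.007,0.022,0.25],0],[[0.007,0.022,0.38],0],[[0.007,0.022,0.46],0],[[0.007,0.022,0.52],0],[[0.007,0.022,0.55],0],[[0.007,0.022,0.55],0]]'

```text
time: 13.35
tool_pos: [0.6666, -0.0241, 0.1047]
tool_rot: [-3.141, 0.002, -0.097]
contact_force: [-4.3, 2.0, 0.9]
opening: 0.0175
grip_force: 25.0
```

Call:
step_arm --motion '[[[-0.012,-0.003,0],0],[[-0.012,-0.003,0.08],0],[[-0.012,-0.003,0.16],0],[[-0.012,-0.003,0.2],0],[[-0.012,-0.003,0.23],0],[[-0.012,-0.003,0.23],0]]'

```text
time: 14.1
tool_pos: [0.6662, -0.0242, 0.0911]
tool_rot: [-3.141, 0.001, -0.097]
contact_force: [-4.9, 3.1, 1.8]
opening: 0.0173
grip_force: 25.0
```

Call:
step_arm --motion '[[[-0.015,-0.01,0],0],[[-0.015,-0.01,0],0],[[-0.015,-0.01,0],0]]'

```text
time: 14.48
tool_pos: [0.6658, -0.0239, 0.0912]
tool_rot: [3.141, -0.0, -0.097]
contact_force: [-1.9, -0.8, 0.3]
opening: 0.0171
grip_force: 25.0
```

Now I lower slowly to touch the block, or to enter the hole.

Call:
step_arm --motion '[[[-0.008,0,0.03],0],[[-0.008,0,0.05],0],[[-0.008,0,0.07],0],[[-0.008,0,0.08],0],[[-0.008,0,0.08],0]]'

```text
time: 15.1
tool_pos: [0.6655, -0.0235, 0.0865]
tool_rot: [-3.142, -0.001, -0.097]
contact_force: [-1.1, 0.3, -1.3]
opening: 0.0175
grip_force: 25.0
```

Call:
step_arm --motion '[[[0,0,0.02],0],[[0,0,0.04],0],[[0,0,0.06],0],[[0,0,0.06],0]]'

```text
time: 15.6
tool_pos: [0.6653, -0.0235, 0.0828]
tool_rot: [-3.141, -0.0, -0.097]
contact_force: [-0.2, -0.2, -0.8]
opening: 0.0174
grip_force: 25.0
```

Call:
step_arm --motion '[[[0,0,0.03],0],[[0,0,0.06],0],[[0,0,0.09],0],[[0,0,0.12],0],[[0,0,0.12],0]]'

```text
time: 16.23
tool_pos: [0.6651, -0.0235, 0.0755]
tool_rot: [-3.141, 0.0, -0.097]
contact_force: [-0.7, -0.4, 0.1]
opening: 0.0173
grip_force: 25.0
```

Call:
step_arm --motion '[[[0,0,0.02],0],[[0,0,0.035],0],[[0,0,0.05],0],[[0,0,0.06],0],[[0,0,0.06],0]]'

```text
time: 16.85
tool_pos: [0.6653, -0.0235, 0.0722]
tool_rot: [-3.142, -0.0, -0.097]
contact_force: [-0.4, -0.3, 1.1]
opening: 0.0173
grip_force: 25.0
```

Call:
step_arm --motion '[[[0,0,0.015],0],[[0,0,0.025],0],[[0,0,0.025],0]]'

```text
time: 17.23
tool_pos: [0.6654, -0.0235, 0.0721]
tool_rot: [3.142, -0.001, -0.097]
contact_force: [-3.9, -0.8, 9.0]
opening: 0.0173
grip_force: 25.0
```

The pin seats firmly at the same height it had in its stand, so its tip is at 10 mm and it is home. I unload, release and retreat.

Call:
step_arm --motion '[[[0,0,-0.02],0],[[0,0,-0.02],0]]'

```text
time: 17.48
tool_pos: [0.6653, -0.0235, 0.0721]
tool_rot: [-3.142, -0.0, -0.097]
contact_force: [-0.9, 0.6, 4.7]
opening: 0.0178
grip_force: 25.0
```

Call:
step_arm --motion '[[[0,0,0],0],[[0,0,0],0],[[0,0,0],0],[[0,0,0],0],[[0,0,0],0]]' --hand 130

```text
time: 18.1
tool_pos: [0.6652, -0.0235, 0.0718]
tool_rot: [-3.141, 0.0, -0.097]
contact_force: [0.5, 0.1, -0.4]
opening: 0.0447
grip_force: 0.0
```

Call:
step_arm --motion '[[[0,0,-0.3],0],[[0,0,-0.9],0],[[0,0,-1.8],0],[[0,0,-1.8],0],[[0,0,-1.8],0]]'

```text
time: 18.73
tool_pos: [0.6652, -0.0235, 0.1807]
tool_rot: [-3.142, -0.001, -0.097]
contact_force: [-0.5, -0.6, -0.6]
opening: 0.0449
grip_force: 0.0
```

```bash
python3 - <<'E'
from h import *
c=cam('wrist'); save(c,'pics/w9.png')
print(robot.observe()['tool_pos'])
g=c['pixels'].max(2); pr=[proj(c,(.6653,-.0235,z)) for z in(.081,.051)]; print(pr)
m=(g<60).astype(np.uint8); n,l,st,ce=cv2.connectedComponentsWithStats(m)
for i in range(1,n):
    if st[i,4]>150 and abs(ce[i][0]-pr[0][0])<40: print(st[i],ce[i])
# silhouette expected for home vs 16 mm high
for up in(0,.016):
    pts=[proj(c,(.6653+.009*np.cos(a),-.0235+.009*np.sin(a),z+up)) for a in np.linspace(0,6.28,24) for z in(.051,.081)]
    p=np.array(pts); print(up,p.min(0),p.max(0))
E
```

```text
[ 0.6647501  -0.02345117  0.17950827]
[(np.float64(321.49610219635497), np.float64(205.49201328229145)), (np.float64(321.442654616737), np.float64(195.3459359504961))]
[312 188  18  23 282] [321.54964539 197.65602837]
[ 243  237  157   44 1171] [320.058924   266.13407344]
[    0   251   640   149 45851] [297.96682733 331.84105036]
0 [310.92729553 186.15744808] [332.11367402 215.44390725]
0.016 [310.284815   190.81892822] [332.82602995 222.40437603]
```

The pin's silhouette (rows 188–211) fits the home height, predicted 186–215, and not the raised one, predicted 191–222.

```bash
python3 -c "
from cell import robot
print(robot.hand_in())"
```

```text
the job is handed in; nothing more can be done
None
```

The lug is at the index ridge and the pin is fully home through it in the block's hole. The pin bottomed at its seated height, about 10 mm above the bench, with 9 N on the wrist. The job was handed in at about 19 s of robot time, and no verdict came back.

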